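# Clamp a grinding jar in a mixer mill

## Task

Load the mixer mill: lay the steel grinding jar in the cradle of its jar clamp, then turn the crank clockwise until the moving cup has pushed the jar home into the back stop. Snug it up by feel to about twice the force that the crank takes when running free, so that the jar is held firmly but its seal is not overloaded; then let go, and leave the other things on the bench where they are.

Things in the scene. Friction and masses are not known exactly. Their poses are not given: they have to be found in the camera images.
- jar: Steel grinding jar lying on its side, 84 mm long, 0.4 to 0.75 kg: octagonal collar in the middle, 46 mm across flats and 44 mm long, to grasp; a round 40 mm end with a 3 mm chamfer, 20 mm long, on either side. Origin in its middle (23 mm up as it lies on the bench), own y along its length (both ends alike), z up.
- mill: Bench mixer mill, fixed: white housing 160 x 160 mm, 58 mm high; on it an aluminium fork, two legs 136 mm high at y = -80 to -62 and 69 to 87 mm, that carries the jar clamp. Origin under its middle on the bench; own x points away from its front panel, own y along the clamp axis towards the back stop, -y towards the crank.
- cradle (a point): Point on the clamp axis, 118 mm above the mill's origin; the jar's middle comes here, its length along the mill's y. Below is a black cradle for the collar, y = -24 to 32 mm: flat floor 23 mm below this point, 45 degree sides up to 12 mm below it and 22 mm either side (outside 25), 1.4 mm sideways play. So fingertips should reach at most 10 mm below this point.
- stop_leg (a point): Point of the clamp axis at the inner face of the left leg (mill y = 69 mm). The back stop, a steel cup, stands out of this leg towards the jar: rim at y = 47 mm, set by a lock nut up to 2.5 mm nearer or farther. Jar laid at y = 0: about 5 mm free at each end. Clamped, its middle is at y = 5 to 11 mm, by the stop's setting.
- cup: Moving cup of the clamp: steel, 53 mm across, 3 mm deep and 45 mm inside (as the stop), does not turn. It travels along the mill's y as the crank turns, meets the jar, slides it along the cradle and presses it into the stop. Origin on the clamp axis at the cup's floor (y = -50 mm at crank 0).
- crank_grip (a point): Middle of the crank's grip: black sleeve 43 mm long, 15 mm thick, parallel to the clamp axis, 38 mm from it, free to spin on its pin; 137 mm from the mill's middle along -y at crank 0, nearer by 12 mm for each turn made. The arm, 10 mm thick, is at the inner end. Pinch it from above and lead it round in a circle; no turning of the wrist.
- crank (a joint): Crank angle (rad): 0 with the grip straight above the axis, grows clockwise seen from the crank's end (looking along the mill's +y): from the top the grip goes towards the mill's +x, then down. The cup with the crank advances 12 mm along +y a turn. Starts at -0.7 to 0.7; the jar is tight somewhere from 7 to 10.
- crank_hub (a point): Point of the clamp axis at the outer face of the right leg (mill y = -80 mm), where the screw comes out. Feel: running free the crank takes 4 to 6 N along the turn at the grip (0.22 N m); with the jar home this climbs by 1 N per 20 N of clamping, some 120 N in 0.3 rad. Right: 9 to 14 N turning; standing, it reads 1 to 3 N less. Over 20 N overloads the seal. The screw stays as left.
- sample_jar: Little glass jar with a green lid, 37 mm wide, 90 mm high, behind the grinding jar; origin under its middle. Leave alone. Behind it stand fixed things to steer clear of: a retort stand whose clamp reaches forward to x = 0.59 at y = -0.06, 0.3 m up, and left of that (y over 0.07) a centrifuge with its front at x = 0.54.
- tablet_bottle: Blue bottle with a white cap, 40 mm wide, 78 mm high, right of the mill; origin under its middle. Leave alone.
Things that resemble listed ones, but are neither listed nor needed, are in the scene too. What is shaped like the jar but orange is not meant.

How it is judged (in metres and radians):
On the way, in this order (a step that is already met when the one before it is completed fails the run):
1. the jar lies in the open cradle and the fingers have let go of it (distance between jar and cradle below 0.008 m and angle between the y axis of jar and the y axis of mill, either way round below 0.08 rad and contact force between the fingers and jar below 0.1 N and contact force between cup and jar below 5 N), for 0.2 s.
2. the moving cup has pushed the jar home and clamps it with 40 N or more (contact force between cup and jar above 40 N and y of jar in the frame of mill above 0.004 m), for 0.2 s.
At the end, for the whole second after the job is handed in: The jar lies at rest in the clamp, its middle within 4 mm of the clamp axis in height, in line with the axis within 0.06 rad and 4 to 12 mm from the mill's middle towards the back stop (home in the stop), and the moving cup still presses on it with 40 to 300 N when the robot has let go (all of step 2 and contact force between cup and jar below 300 N and y of jar in the frame of mill below 0.012 m and z of jar in the frame of mill between 0.114 and 0.122 m and angle between the y axis of jar and the y axis of mill, either way round below 0.06 rad and linear speed of jar below 0.01 m/s and velocity of joint crank between -0.05 and 0.05 rad/s); the robot touches nothing.
It fails at once if the clamp is overtightened: more than 300 N on the jar's seal (contact force between cup and jar above 300 N).
It fails at once if one of the bystanders is moved by more than 20 mm (distance of any of sample_jar, tablet_bottle from where it was at the start of the episode above 0.02 m).
It also fails if it takes over 72 s, if anything falls off the work surface, if the arm or the gripper's body presses on something with over 40 N, if the wrist force passes 120 N, or if a joint passes its speed limit or range.

## Robot

A 6-joint arm with a two-finger parallel gripper is mounted at the origin on a cart in front of the work surface, level with it; the furniture and walls round the work are solid. World frame = base frame: x ahead of the robot, y to its left, z up, the work surface at z = 0. Lengths are in mm, angles in rad, forces in N, time in s.
With the tool pointing down it reaches from about 250 to 775 mm from the base axis. Payload 4 kg.
Tool frame: the origin (TCP) lies midway between the tips of the shut fingers; the grasp point (between the pads) lies 19 mm behind it; z points along the fingers, y is the line along which they close (so a half turn about z gives the same grasp; the last joint's range is limited). The gripper opens to 94 mm and grips with 3 to 60 N. Pads are 16 mm wide; open, the fingers measure 119 mm over their backs; the gripper's body (75 mm by 177 mm) begins 78 mm behind the grasp point.
Start: joints at [-1.268, 0.087, 1.371, -0, 1.684, -0.103], TCP at [217.114, -505.353, 205.506] pointing down, gripper open.
Joint ranges: [-3.1, 3.1], [-0.76, 2.03], [0.27, 2.55], [-1.08, 4.22], [0.17, 2.65], [-2.57, 2.57]. Speed limits (rad/s): [2.79, 2.79, 3.14, 3.14, 3.14, 3.14].

## Interface

Orientations are given as a rotation vector (axis times angle).
In Python, from plant import sense, eyes, close_job gives the robot as it stands.
- The arm moves only by the shell command python3 -m jog 'ROWS' [FORCE]. ROWS is JSON, a list of rows, each a list of 3 entries, a list of its own where there are three numbers: the shift along the world's x, y, z in mm, then the turn about the world's z in degrees, then the closure in counts, from 0 (fully open) to 255 (shut). In form: [[[dx, dy, dz], yaw, claw], ...]. A call has 1 to 12 rows; each row shifts and turns the commanded pose from where the row before left it; what a row does not reach is not made up. A row lasts 1/10 s, in which the tool goes at most 50 mm and 8.59 degrees, less where a joint would pass 70% of its speed; a pose out of reach is approached as far as the arm can. A call is refused whole if a number of a shift passes 50 or a number of a turn 8.59, either way. A call with a gripper value outside its range is refused whole. The fingers move at their own pace and stop on an object; FORCE is the grip in N (left out, the last holds). Time passes only in rows, so rows that do not move let the fingers close. It gives the time, the measured TCP pose, the force, the opening and the grip force at its end, in the units of the state.
- sense(): the state, without advancing time (a new reading comes with each control period).
- eyes.grab_frame(name): name is "side" or "top" or "wrist"; returns a dict with "pixels" (420x560x3 uint8, blue, green, red), "depth" (420x560 float32, mm along the optical axis (not along the pixel's ray), 0 where there is no reading), "fx", "fy", "cx", "cy" (pixels), "distortion" ([k1, k2, p1, p2, k3] as OpenCV has them; the pictures are not rectified), "cam_to_world" (4x4, takes a point from camera to world coordinates); the wrist camera has in their place "hand_eye" (4x4, takes a point from camera to tool coordinates, whose origin is the TCP and whose axes are the flange's). Camera axes: x right, y down, z forward; pixel columns grow to the right and rows downward; lengths in mm; the calibration is good to about 2 mm. A picture is of the moment at which its call begins: read the wrist's pose just before it.
- close_job(): hands the job in; it is judged then, once.
The state is a dict: "t": time; "q": joint angles; "qvel": joint speeds; "joint_efforts": joint torques, N m; "tcp_pos": TCP position; "tool_rot": TCP orientation; "wrist_force": force on the tool from outside, world axes, zero at the start; "ft_torque": the same for the moment, N m; "width": opening from 0.0 (shut) to 1.0 (fully open); "grip_force": force on a finger pad.
Only numpy, scipy, OpenCV 4.12 (cv2) and the standard library are available. Lean on these libraries where they do the work, as an engineer would, in place of code of your own. Each camera call takes 0.05 s, during which the arm holds its last target. There are 200 camera calls.

## Working session

There is one attempt and no reset: what is moved stays moved. The work goes in short steps, Python scripts to look and compute and a shell command to move; the robot and the scene stay as the last step left them, time stands still between calls to the robot, and variables do not carry over. Pictures are saved under pics/ and viewed, at most 10 in all, crops included, and the job is handed in when it is done.

```bash
ls; mkdir -p pics; cat > h.py <<'E'
import numpy as np, cv2
from plant import sense, eyes
def cloud(f,T=None):
    d=f["depth"]; h,w=d.shape
    K=np.array([[f["fx"],0,f["cx"]],[0,f["fy"],f["cy"]],[0,0,1.]])
    v,u=np.mgrid[:h,:w]
    n=cv2.undistortPoints(np.stack([u,v],-1).reshape(-1,1,2).astype(float),K,np.array(f["distortion"],float)).reshape(h,w,2)
    P=np.dstack([n*d[...,None],d,np.ones_like(d)])
    T=np.array(f["cam_to_world"]) if T is None else T
    W=(P@T.T)[...,:3]; W[d==0]=np.nan
    return W
E
python3 - <<'E'
from h import *
s=sense();print({k:np.round(v,3).tolist() for k,v in s.items()})
for n in("top","side"):
    f=eyes.grab_frame(n);cv2.imwrite(f"pics/{n}0.png",f["pixels"]);np.save(f"pics/{n}0.npy",cloud(f));print(n,np.round(f["cam_to_world"],2).tolist(),f["fx"])
E
```

```text
pics
{'t': 0.0, 'q': [-1.268, 0.088, 1.372, 0.0, 1.684, -0.103], 'qvel': [0.001, 0.0, -0.001, 0.001, 0.001, 0.001], 'joint_efforts': [-0.001, -34.019, -30.243, 0.072, 0.033, -0.0], 'tcp_pos': [216.955, -504.808, 204.284], 'tool_rot': [-3.075, -0.633, 0.0], 'wrist_force': [-0.453, -0.14, 0.328], 'ft_torque': [-0.009, 0.053, -0.01], 'grip_force': 0.0, 'width': 0.998}
top [[-0.01, -1.0, 0.08, 509.69], [-1.0, 0.01, 0.02, -176.74], [-0.02, -0.08, -1.0, 1710.14], [0.0, 0.0, 0.0, 1.0]] 540.6300573902208
side [[1.0, 0.0, -0.04, 662.51], [0.03, -0.56, 0.83, -1098.69], [-0.02, -0.83, -0.56, 757.21], [0.0, 0.0, 0.0, 1.0]] 456.915316598249
```

View pics/top0.png

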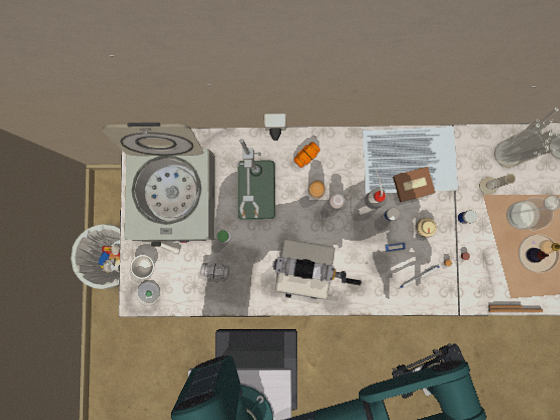

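View pics/side0.png

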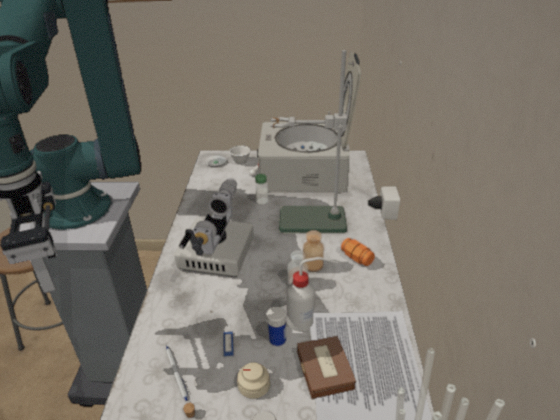

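The top view shows the steel jar at about (214,270), the mill at about (305,268) with its crank towards (355,282), the sample jar at (222,237) and an orange decoy at (307,153). In the side view the tablet bottle is at (277,325). I'll measure these next.

```bash
python3 - <<'E'
from h import *
im=cv2.imread("pics/top0.png");W=np.load("pics/top0.npy")
a=cv2.resize(im[220:310,190:370],None,fx=4.4,fy=4.4,interpolation=cv2.INTER_CUBIC);cv2.imwrite("pics/crop1.png",a)
x,y,z=W[...,0],W[...,1],W[...,2]
def rect(m,n):
    p=W[m][:,:2].astype(np.float32);(c,s,an)=cv2.minAreaRect(p);b=cv2.boxPoints((c,s,an));print(n,len(p),np.round(c),np.round(s),round(an,1),np.median(W[m][:,2]).round(1));
v,u=np.mgrid[:420,:560]
R=lambda u0,u1,v0,v1:(u>u0)&(u<u1)&(v>v0)&(v<v1)
rect(R(195,235,256,290)&(z>12)&(z<60),"jar")
rect(R(195,235,256,290)&(z>37)&(z<60),"jartop")
rect(R(265,345,235,305)&(z>50)&(z<66),"housing")
rect(R(265,345,235,305)&(z>75),"fork")
rect(R(338,370,265,300)&(z>75),"crank")
rect(R(214,232,228,245)&(z>60),"sample")
np.set_printoptions(linewidth=250)
print(np.round(z[258:284:2,198:234:2]))
print(np.round(z[252:298:2,268:366:3]))
E
```

```text
jar 390 [454.  73.] [86. 48.] 86.4 40.8
jartop 268 [455.  72.] [80. 43.] 80.9 43.5
housing 1780 [ 460. -206.] [160. 161.] 80.4 57.7
fork 1090 [ 459. -215.] [212.  52.] 80.3 105.1
crank 148 [ 435. -335.] [63. 31.] 79.5 157.3
sample 116 [561.  40.] [33. 34.] 71.3 89.6
[[ -7.  10.  -5.   2.  -2.  -0.  -1.   4.   5.  -3.   3.  -2.  -2.  -3.   1.  -8.  -7.   5.]
 [  5.  -2.   6.  -0.   2.  -1.  -6.   1.  -5.  -6.  -2.   4.   0.  -4.   3.  -6.  -7.   0.]
 [ -4.   2.  -0.  -5.   2.   2.  -1.   5.  -2.   5.   2.  -3.   1.  -3.  -0.  -3.   2.  -7.]
 [ -4.  -4.  39.  39.  37.  38.  40.  40.  35.  37.  35.  25.  -3.   4.   7.   3.  -7.   1.]
 [ -1.  -0.  44.  38.  42.  40.  40.  37.  36.  36.  44.  40.  31.  28.  24.   6.  -0.  -4.]
 [ -5. -10.  46.  44.  43.  45.  48.  44.  47.  44.  45.  39.  46.  37.  27.  33.   6.  -2.]
 [  1.  -1.  43.  46.  47.  49.  51.  41.  47.  44.  47.  48.  44.  47.  38.  31.  -4.  -3.]
 [  3.  34.  42.  nan  43.  40.  50.  50.  47.  51.  51.  46.  36.  40.  40.  11.   6.  -2.]
 [ -2.  -1.  36.  34.  45.  42.  50.  46.  48.  45.  49.  42.  35.  44.  42.  13.   9.  -
[... 3541 characters left out ...]
.  -3.  -2.   3.   5.  -3.]
 [  0.   3.   1.  49.  58.  58.  61.  58.  57.  66.  56.  54.  58.  55.  56.  51.  56.  58.  51.  63.  -2.   0.   4.   3.   3.  -2.  -8.   6.  -1.   5.   3.  -2.  -5.]
 [ -0.   0.  -8.  -3.  -7.  45.  59.  60.  56.  54.  58.  56.  54.  60.  58.  56.  57.  55.  56.  60.  -5.  -1.  -0.  -3.  -1.   4.   1.  -1.   0.  -4.  -2.  -3.  -3.]
 [ -3.  -2.  -1.  -1.   5.  nan  35.  46.   5.  41.  57.  52.  58.  57.  53.  57.  62.  59.  58.  60.   2.   8.   2.   3.   2.   4.   1.   2.   8.   2.  -8.  -1.   1.]
 [  1.   4.   1.   1.  -4.   6.  35.  40.   6.  -5.   7.  -2.   8.  53.  57.  53.  52.  60.  55.  56.  nan   1.   1.  -1.  -3.  -6.   0.  -1.  -2.   1.  -1.   1.   2.]]
```

View pics/crop1.png

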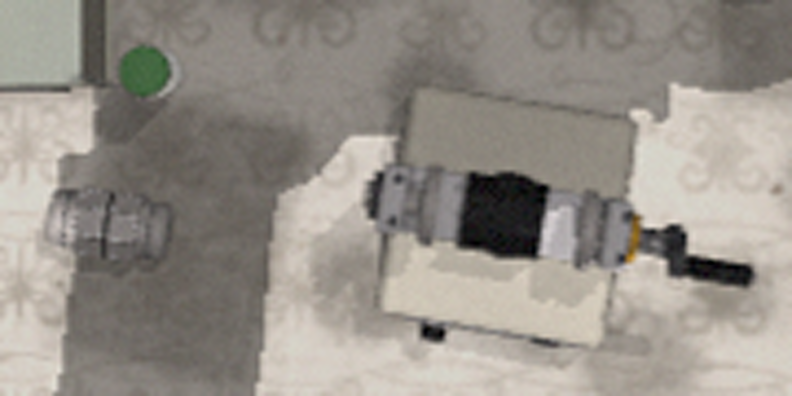

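The crop shows the jar's axis nearly parallel to the mill's, and both yaws come out near -10°. The crank is nearly straight up. Next I'll check how much room the centrifuge leaves while moving over the jar.

```bash
python3 - <<'E'
from h import *
W=np.load("pics/top0.npy");x,y,z=W[...,0],W[...,1],W[...,2]
m=(y>40)&(y<150)&(x>500)&(x<600)
for a in range(40,150,12):
    k=m&(y>=a)&(y<a+12)&(z>60); print(a,k.sum(),np.round(np.percentile(x[k],[1,5,20])) if k.sum() else '',np.round(np.median(z[k])) if k.sum() else '')
E
python3 -m jog '[[[10,50,0],8,0],[[20,50,0],8,0],[[20,50,0],8,0],[[20,50,0],8,0],[[25,50,0],8,0],[[25,50,0],8,0],[[25,50,0],8,0],[[20,50,0],0,0],[[20,50,0],0,0],[[10,50,0],0,0],[[10,40,0],0,0],[[10,30,0],1,0]]'
```

```text
40 44 [545. 546. 551.] 90.0
52 14 [549. 550. 554.] 88.0
64 12 [551. 552. 559.] 88.0
76 122 [551. 553. 562.] 131.0
88 71 [551. 551. 559.] 135.0
100 74 [549. 549. 556.] 135.0
112 75 [549. 550. 556.] 134.0
124 72 [549. 550. 557.] 134.0
136 72 [549. 550. 557.] 135.0
148 19 [549. 551. 558.] 135.0
t: 1.3
tcp_pos: [416.4, 31.6, 205.2]
tool_rot: [-2.399, -2.028, 0.0]
wrist_force: [0.6, -0.1, -0.1]
width: 0.997
grip_force: 0.0
```

```bash
python3 -m jog '[[[0,0,10],0,0],[[0,0,0],0,0],[[0,0,0],0,0]]'; cat >> h.py <<'E'
from scipy.spatial.transform import Rotation as Rn
def wrist(name):
    s=sense();f=eyes.grab_frame("wrist")
    T=np.eye(4);T[:3,:3]=Rn.from_rotvec(s["tool_rot"]).as_matrix();T[:3,3]=s["tcp_pos"]
    cv2.imwrite(f"pics/{name}.png",f["pixels"]);W=cloud(f,T@np.array(f["hand_eye"]));np.save(f"pics/{name}.npy",W)
    Y=np.degrees(np.arctan2(T[1,1],T[0,1]));print("tcp",np.round(s["tcp_pos"],1),"tool y yaw",round(Y,1),"F",np.round(s["wrist_force"],1))
    return f,W
E
python3 - <<'E'
from h import *
f,W=wrist("w1")
E
```

```text
t: 1.6
tcp_pos: [416.6, 28.1, 215.7]
tool_rot: [2.403, 2.022, -0.0]
wrist_force: [0.3, 0.3, 0.0]
width: 0.996
grip_force: 0.0
tcp [416.6  28.1 215.7] tool y yaw -9.8 F [0.3 0.3 0. ]
```

View pics/w1.png

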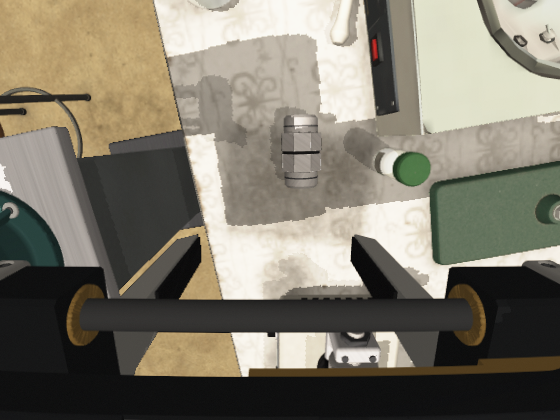

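The jar is at (301,151), upright in the wrist view and so aligned with the tool. The sample jar's lid is at (411,168), clear of the jar.

```bash
python3 - <<'E'
from h import *
W=np.load("pics/w1.npy");x,y,z=W[...,0],W[...,1],W[...,2]
v,u=np.mgrid[:420,:560]
R=(u>265)&(u<340)&(v>100)&(v<205)
print(np.nanmedian(z[(u>230)&(u<270)&(v>190)&(v<215)]))
for lo in (12,25,38):
    m=R&(z>lo)&(z<60); m=cv2.morphologyEx(m.astype(np.uint8),cv2.MORPH_OPEN,np.ones((3,3)))>0
    p=W[m][:,:2].astype(np.float32); print(lo,len(p),cv2.minAreaRect(p),np.percentile(z[m],[50,90,99]).round(1))
c=p.mean(0);w,V=np.linalg.eigh(np.cov(p.T));print(c,V[:,1],np.degrees(np.arctan2(-V[0,1],V[1,1])))
E
```

```text
-0.3604210384699229
12 2658 ((455.1651611328125, 73.50608825683594), (84.48483276367188, 45.37325668334961), 81.8598861694336) [41.2 45.9 47. ]
25 2641 ((455.2060546875, 73.50023651123047), (84.48483276367188, 45.2906494140625), 81.8598861694336) [41.2 45.9 47. ]
38 1831 ((455.6355285644531, 73.40113830566406), (84.25569915771484, 33.800655364990234), 81.00004577636719) [42.8 46.1 47.2]
[455.36984  74.55929] [0.14283263 0.98974686] -8.211791852154409
```

```bash
python3 -m jog '[[[11,24,-30],1.2,0],[[11,24,-40],0,0],[[0,0,-40],0,0],[[0,0,-40],0,0],[[0,0,-30],0,0],[[0,0,-15],0,0],[[0,0,-6],0,0],[[0,0,0],0,0],[[0,0,0],0,0]]'
```

```text
t: 2.55
tcp_pos: [439.6, 76.4, 15.6]
tool_rot: [2.381, 2.047, 0.003]
wrist_force: [0.3, -0.0, 0.3]
width: 1.0
grip_force: 0.0
```

```bash
python3 -m jog '[[[0,0,-1],0,60],[[0,0,0],0,120],[[0,0,0],0,160],[[0,0,0],0,160],[[0,0,0],0,200],[[0,0,0],0,200],[[0,0,0],0,200],[[0,0,0],0,200]]' 30; python3 -m jog '[[[-10,0,10],0,200],[[-20,0,30],0,200],[[-15,0,45],0,200],[[0,0,50],0,200],[[0,0,50],0,200],[[0,0,30],0,200],[[0,0,0],0,200],[[0,0,0],0,200]]'
```

```text
t: 3.35
tcp_pos: [439.9, 77.0, 14.4]
tool_rot: [2.379, 2.048, 0.003]
wrist_force: [4.1, -0.6, 3.9]
width: 0.486
grip_force: 30.0
t: 4.15
tcp_pos: [391.9, 77.0, 225.7]
tool_rot: [-2.378, -2.047, 0.007]
wrist_force: [-0.1, 0.4, -5.3]
width: 0.487
grip_force: 30.0
```

```bash
python3 -m jog '[[[10,-40,20],-1.3,200],[[10,-45,20],0,200],[[10,-50,10],0,200],[[10,-50,10],0,200],[[8,-50,0],0,200],[[5,-50,0],0,200],[[5,-40,0],0,200],[[5,-30,0],0,200],[[0,-20,0],0,200],[[0,0,0],0,200],[[0,0,0],0,200],[[0,0,0],0,200]]'; python3 - <<'E'
from h import *
f,W=wrist("w2")
E
```

```text
t: 5.35
tcp_pos: [455.5, -291.6, 286.8]
tool_rot: [-2.401, -2.023, -0.0]
wrist_force: [0.1, 0.1, -4.2]
width: 0.489
grip_force: 30.0
tcp [ 455.5 -291.6  286.8] tool y yaw -9.8 F [ 0.1  0.1 -4.2]
```

View pics/w2.png

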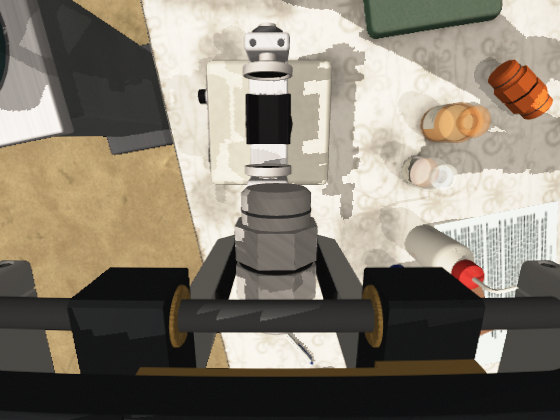

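The wrist view shows the mill with its black cradle at (268,118), the stop leg at (267,45) and the inner cup faces at about (268,168). The held jar is below, at (276,240), in line with the tool. I'll compute the mill and jar poses from this frame.

```bash
python3 - <<'E'
from h import *
W=np.load("pics/w2.npy");x,y,z=W[...,0],W[...,1],W[...,2];im=cv2.imread("pics/w2.png");g=im.max(2)
v,u=np.mgrid[:420,:560]
def rect(m,n):
    m=cv2.morphologyEx(m.astype(np.uint8),cv2.MORPH_OPEN,np.ones((3,3)))>0
    p=W[m][:,:2].astype(np.float32);c,s,a=cv2.minAreaRect(p);print(n,len(p),np.round(c,1),np.round(s,1),round(a,1),"zmed",np.nanmedian(z[m]).round(1));return m
B=(u>190)&(u<345)&(v<180)
rect(B&(v>50)&(z>50)&(z<66),"housing(part)")
rect(B&(z>75)&(z<125)&(g<70)&(v>80)&(v<160),"cradle")
m=rect(B&(v<80)&(z>120),"stopleg+cup")
for lo,hi in((0,62),(62,80),(80,175)):pass
# edges of housing left/right per row -> lines (mill x edges)
L=[];Rr=[]
for r in range(70,176,2):
    h=np.where((z[r]>45)&(z[r]<66)&(u[r]>195)&(u[r]<345))[0]
    if len(h): L.append(W[r,h[0],:2]);Rr.append(W[r,h[-1],:2])
for n,P in(("L",L),("R",Rr)):
    P=np.array(P); f=cv2.fitLine(P.astype(np.float32),cv2.DIST_HUBER,0,.01,.01).ravel();f*=np.sign(f[1]) if 0 else 1
    print(n,np.round(f,3),"yaw",np.degrees(np.arctan(-f[0]/f[1])).round(2))
# held jar in tool frame
m=(u>225)&(u<325)&(v>184)&(v<292)&(z>z[240,276]-30)&(z>250)
p=W[m]; T=np.array([455.5,-291.6]);a=np.radians(-9.8);ex=np.array([np.cos(a),np.sin(a)]);ey=np.array([-np.sin(a),np.cos(a)])
d=p[:,:2]-T;print("jar along x",np.percentile(d@ex,[1,50,99]).round(1),"along y",np.percentile(d@ey,[0.5,50,99.5]).round(1),"z",np.percentile(p[:,2],[1,50,99]).round(1))
for r in range(186,262,6):
    k=m[r]; q=W[r][k]-np.array([455.5,-291.6,0]); 
    if k.sum():print(r,"y",(q[:,:2]@ey).mean().round(1),"x",(q[:,:2]@ex).min().round(1),(q[:,:2]@ex).max().round(1),"z",np.percentile(q[:,2],[5,95]).round(1))
E
```

```text
housing(part) 9242 [ 461.7 -203. ] [151.9 160.3] 80.2 zmed 57.6
cradle 2171 [ 462.2 -202.6] [54.8 50.7] 80.6 zmed 96.7
stopleg+cup 1850 [ 473.4 -134.8] [50.5 50.7] 80.8 zmed 135.2
L [ 1.74000e-01  9.85000e-01  3.82483e+02 -1.91170e+02] yaw -10.01
R [ 1.74000e-01  9.85000e-01  5.39415e+02 -2.18006e+02] yaw -10.04
jar along x [-24.4   0.4  25.1] along y [-16.4  11.9  40.5] z [292.7 313.6 331.4]
186 y 40.4 x -15.3 16.5 z [290.9 292.5]
192 y 39.7 x -19.0 20.1 z [299.3 311.9]
198 y 37.2 x -18.7 19.9 z [303.3 314.9]
204 y 34.0 x -18.8 20.0 z [303.1 315.6]
210 y 30.8 x -18.6 19.8 z [302.9 315.1]
216 y 27.6 x -19.3 20.6 z [302.9 315.3]
222 y 23.7 x -22.2 23.3 z [297. 315.]
228 y 21.0 x -22.5 23.5 z [306.3 314.7]
234 y 18.7 x -21.8 23.0 z [305.6 318.7]
240 y 14.4 x -28.2 28.9 z [297.  318.7]
246 y 11.5 x -26.7 27.4 z [304.8 318.4]
252 y 8.6 x -25.1 26.1 z [306.2 318.7]
258 y 5.5 x -23.9 25.1 z [306.  320.7]
```

```bash
python3 -m jog '[[[2,30,0],-0.2,200],[[2,36,0],0,200],[[1.4,20,0],0,200],[[0,0,-40],0,200],[[0,0,-40],0,200],[[0,0,-40],0,200],[[0,0,-30],0,200],[[0,0,0],0,200],[[0,0,0],0,200]]'; python3 - <<'E'
from h import *
f,W=wrist("w3")
E
```

```text
t: 6.3
tcp_pos: [461.3, -206.4, 138.5]
tool_rot: [2.406, 2.02, 0.0]
wrist_force: [-0.4, -0.7, -3.4]
width: 0.487
grip_force: 30.0
tcp [ 461.3 -206.4  138.5] tool y yaw -10.0 F [-0.4 -0.7 -3.4]
```

View pics/w3.png

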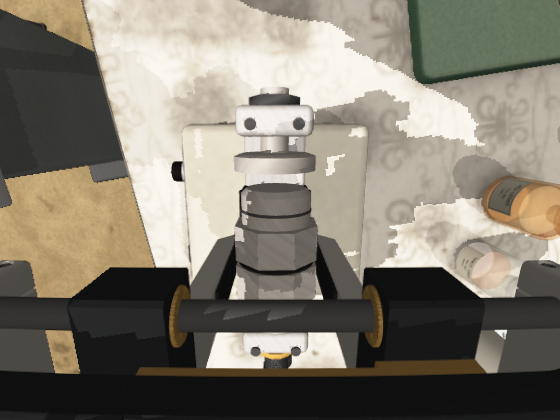

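The jar and the stop cup are in line, at columns 276 and 275. Now I'll check the gap between jar end and stop rim.

```bash
python3 - <<'E'
from h import *
W=np.load("pics/w3.npy");T=np.array([461.3,-206.4]);a=np.radians(-10);ex=np.array([np.cos(a),np.sin(a)]);ey=np.array([-np.sin(a),np.cos(a)])
D=W[...,:2]-T;X=D@ex;Y=D@ey;z=W[...,2];v,u=np.mgrid[:420,:560]
for c in (255,265,275,285,295):
    print(c,[(r,round(Y[r,c],1),round(z[r,c])) for r in range(152,196,3)])
m=(v>150)&(v<176)&(u>225)&(u<325)&(z>115)&(z<150);print("stop x",np.percentile(X[m],[1,99]).round(1),np.percentile(Y[m],[1,99]).round(1),np.percentile(z[m],99))
E
```

```text
255 [(152, np.float64(58.4), 115), (155, np.float64(57.7), 137), (158, np.float64(56.2), 141), (161, np.float64(54.6), 141), (164, np.float64(52.8), 141), (167, np.float64(51.1), 141), (170, np.float64(49.4), 141), (173, np.float64(47.7), 142), (176, np.float64(39.1), 86), (179, np.float64(36.5), 84), (182, np.float64(34.3), 85), (185, np.float64(40.4), 140), (188, np.float64(40.5), 151), (191, np.float64(40.4), 160), (194, np.float64(39.1), 162)]
265 [(152, np.float64(58.9), 125), (155, np.float64(57.9), 140), (158, np.float64(56.4), 144), (161, np.float64(54.7), 143), (164, np.float64(53.1), 144), (167, np.float64(51.4), 144), (170, np.float64(49.6), 143), (173, np.float64(47.9), 143), (176, np.float64(38.8), 83), (179, np.float64(36.6), 85), (182, np.float64(34.5), 86), (185, np.float64(40.5), 140), (188, np.float64(40.6), 152), (191, np.float64(40.4), 160), (194, np.float64(39.5), 164)]
275 [(152, np.float64(59.0), 127), (155, np.float64(57.9), 141), (158, np.float64(56.4), 143), (161, np.float64(54.8), 144), (164, np.float64(53.0), 143), (167, np.float64(51.4), 144), (170, np.fl
[... 511 characters left out ...]
loat64(39.0), 85), (179, np.float64(36.7), 85), (182, np.float64(34.4), 85), (185, np.float64(40.5), 140), (188, np.float64(40.5), 151), (191, np.float64(40.4), 160), (194, np.float64(39.6), 164)]
295 [(152, np.float64(58.6), 118), (155, np.float64(57.8), 138), (158, np.float64(56.2), 140), (161, np.float64(54.5), 140), (164, np.float64(52.8), 141), (167, np.float64(51.2), 141), (170, np.float64(49.3), 140), (173, np.float64(47.7), 141), (176, np.float64(38.8), 84), (179, np.float64(36.7), 85), (182, np.float64(34.6), 87), (185, np.float64(40.5), 140), (188, np.float64(40.5), 151), (191, np.float64(40.4), 160), (194, np.float64(39.0), 161)]
stop x [-24.7  24.2] [47.6 59.5] 144.92149296873563
```

```bash
python3 -m jog '[[[0,1,-15],0,200],[[0,0,-8],0,200],[[0,0,-4],0,200],[[0,0,-1.5],0,200],[[0,0,0],0,200],[[0,0,0],0,200]]'
```

```text
t: 6.95
tcp_pos: [461.5, -206.4, 109.8]
tool_rot: [2.407, 2.018, 0.001]
wrist_force: [-0.1, -0.0, -4.9]
width: 0.487
grip_force: 30.0
```

```bash
python3 -m jog '[[[0,0,-0.7],0,200],[[0,0,0],0,200],[[0,0,0],0,200]]'; python3 -m jog '[[[0,0,0],0,150],[[0,0,0],0,90],[[0,0,0],0,40],[[0,0,0],0,20],[[0,0,0],0,20],[[0,0,0],0,20]]'
```

```text
t: 7.25
tcp_pos: [461.6, -206.4, 109.4]
tool_rot: [2.406, 2.017, 0.001]
wrist_force: [0.1, -0.4, -0.7]
width: 0.483
grip_force: 30.0
t: 7.85
tcp_pos: [461.2, -206.1, 108.4]
tool_rot: [2.407, 2.018, 0.0]
wrist_force: [-0.5, -0.0, 0.5]
width: 0.874
grip_force: 0.0
```

```bash
python3 -m jog '[[[0,0,40],0,20],[[0,0,50],0,0],[[-6,-34,40],0,0],[[-8,-45,10],0,0],[[-8,-45,0],0,0],[[-8,-45,0],0,0],[[-6,-38,0],0,0],[[0,0,0],0,0],[[0,0,0],0,0]]'; python3 - <<'E'
from h import *
f,W=wrist("w4")
E
```

```text
t: 8.75
tcp_pos: [425.1, -411.7, 245.5]
tool_rot: [-2.408, -2.016, -0.001]
wrist_force: [-0.4, 0.1, 0.3]
width: 0.997
grip_force: 0.0
tcp [ 425.1 -411.7  245.5] tool y yaw -10.1 F [-0.4  0.1  0.3]
```

View pics/w4.png

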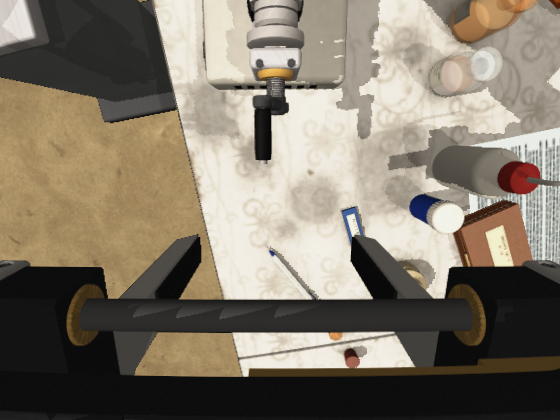

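The crank grip is at (262,133), pointing up and a little towards -x of the hub at (276,90). The tablet bottle at (437,212) is well aside.

```bash
python3 - <<'E'
from h import *
W=np.load("pics/w4.npy");T=np.array([461.3,-206.5]);a=np.radians(-10);ex=np.array([np.cos(a),np.sin(a)]);ey=np.array([-np.sin(a),np.cos(a)])
D=W[...,:2]-T;X=D@ex;Y=D@ey;z=W[...,2];v,u=np.mgrid[:420,:560]
for r in range(88,166,4):
    k=(u[r]>235)&(u[r]<300)&(z[r]>80); 
    if k.sum(): print(r,"X",X[r][k].min().round(1),X[r][k].max().round(1),"Y",Y[r][k].mean().round(1),"z",np.percentile(z[r][k],[10,50,95]).round(1))
k=(v>50)&(v<66)&(u>245)&(u<305)&(z>125);print("leg X",np.percentile(X[k],[1,99]),np.percentile(Y[k],[1,99]))
tp=np.array([425.1,-411.7])-T;print("tcp in mill",tp@ex,tp@ey)
E
```

```text
88 X -7.3 8.6 Y -95.6 z [122.5 125.4 126.9]
92 X -8.4 8.7 Y -99.0 z [119.9 125.1 127.1]
96 X -17.1 8.7 Y -105.1 z [124.1 158.6 162.4]
100 X -19.1 9.6 Y -109.1 z [126.  158.6 162.4]
104 X -19.1 13.2 Y -112.1 z [122.5 156.7 162.5]
108 X -16.5 13.1 Y -115.1 z [121.7 145.1 161. ]
112 X -17.5 11.2 Y -118.4 z [123.3 156.  161.6]
116 X -17.5 -4.0 Y -123.0 z [157.5 161.1 162. ]
120 X -17.5 -4.1 Y -126.2 z [158.6 160.6 161.8]
124 X -17.7 -4.1 Y -129.5 z [157.3 160.9 161.9]
128 X -17.7 -4.1 Y -132.7 z [157.9 160.2 162.2]
132 X -17.8 -4.1 Y -136.0 z [157.5 160.4 161.5]
136 X -17.9 -4.1 Y -139.3 z [157.4 160.  162.3]
140 X -17.9 -4.1 Y -142.6 z [157.3 160.4 162.6]
144 X -17.1 -3.3 Y -146.0 z [157.4 161.  161.9]
148 X -17.2 -3.4 Y -149.3 z [156.5 160.2 161.5]
152 X -17.2 -4.2 Y -152.7 z [157.9 160.5 161.9]
156 X -17.3 -4.2 Y -156.1 z [157.  159.8 161.1]
160 X -13.9 -7.8 Y -159.7 z [155.2 156.4 157.9]
leg X [-22.85850842  22.38511007] [-78.21462067 -66.01640551]
tcp in mill -0.017434601787818336 -208.36861494964796
```

```bash
python3 -m jog '[[[0.3,30,0],0,90],[[0.3,35.3,0],0,100],[[0,0,-30],0,100],[[0,0,-40],0,100],[[0,0,-30],0,100],[[0,0,-9],0,100],[[0,0,0],0,100],[[0,0,0],0,100]]'; python3 -m jog '[[[0,0,0],0,180],[[0,0,0],0,230],[[0,0,0],0,230],[[0,0,0],0,230],[[0,0,0],0,230]]' 35
```

```text
t: 9.6
tcp_pos: [427.0, -346.2, 139.4]
tool_rot: [2.404, 2.017, 0.001]
wrist_force: [0.7, -0.1, 0.0]
width: 0.608
grip_force: 0.0
t: 10.1
tcp_pos: [426.1, -346.2, 137.5]
tool_rot: [2.407, 2.018, 0.0]
wrist_force: [0.5, 0.1, -0.4]
width: 0.22
grip_force: 0.0
```

```bash
python3 -m jog '[[[0,0,0],0,235],[[0,0,0],0,235],[[0,0,0],0,235]]' 35
```

```text
t: 10.4
tcp_pos: [425.5, -346.0, 137.2]
tool_rot: [-2.407, -2.018, 0.001]
wrist_force: [-3.0, -0.4, 0.7]
width: 0.151
grip_force: 35.0
```

```bash
python3 -m jog '[[[5.3,-0.7,1.2],0,235],[[5.3,-0.7,0.4],0,235]]'; python3 -m jog '[[[9.8,-1.2,-1.3],0,235],[[9.1,-1.1,-3.8],0,235],[[7.8,-0.9,-6],0,235]]';python3 -m jog '[[[6,-0.6,-7.9],0,235],[[3.8,-0.2,-9.2],0,235],[[1.4,0.3,-9.8],0,235]]'
```

```text
t: 10.6
tcp_pos: [434.7, -347.2, 138.7]
tool_rot: [-2.405, -2.015, 0.005]
wrist_force: [-6.5, 1.3, 2.8]
width: 0.147
grip_force: 35.0
t: 10.9
tcp_pos: [462.7, -350.3, 128.3]
tool_rot: [-2.406, -2.017, 0.002]
wrist_force: [-5.4, 1.2, 3.1]
width: 0.15
grip_force: 35.0
t: 11.2
tcp_pos: [474.8, -350.8, 101.1]
tool_rot: [-2.407, -2.018, -0.0]
wrist_force: [-4.8, 2.6, 6.3]
width: 0.15
grip_force: 35.0
```

```bash
python3 -m jog '[[[-1.2,0.7,-9.8],0,235],[[-3.6,1.1,-9.2],0,235],[[-5.9,1.5,-7.9],0,235],[[-7.7,1.9,-6],0,235],[[-8.9,2.1,-3.8],0,235],[[-9.6,2.2,-1.3],0,235]]';python3 -m jog '[[[-9.6,2.2,1.3],0,235],[[-8.9,2.1,3.8],0,235],[[-7.7,1.9,6],0,235],[[-5.9,1.5,7.9],0,235],[[-3.6,1.1,9.2],0,235],[[-1.2,0.7,9.8],0,235]]'
```

```text
t: 11.8
tcp_pos: [441.4, -342.3, 63.4]
tool_rot: [2.401, 2.013, 0.008]
wrist_force: [7.6, -1.2, -1.9]
width: 0.146
grip_force: 35.0
t: 12.4
tcp_pos: [400.2, -331.8, 100.6]
tool_rot: [-2.407, -2.017, 0.0]
wrist_force: [3.7, -1.9, -6.8]
width: 0.149
grip_force: 35.0
```

```bash
python3 -m jog '[[[1.4,0.3,9.8],0,235],[[3.8,-0.2,9.2],0,235],[[6,-0.6,7.9],0,235],[[7.8,-0.9,6],0,235],[[9.1,-1.1,3.8],0,235],[[9.8,-1.2,1.3],0,235]]';python3 - <<'E'
from plant import sense
s=sense();print(s['tcp_pos'],s['wrist_force'])
E
```

```text
t: 13.0
tcp_pos: [437.8, -335.3, 139.3]
tool_rot: [-2.405, -2.016, 0.003]
wrist_force: [-6.5, 1.3, -4.2]
width: 0.151
grip_force: 35.0
[ 437.83900008 -335.34622363  139.34601666] [-6.49996165  1.33544543 -4.19712934]
```

```bash
python3 -m jog '[[[9.8,-1.2,-1.3],0,235],[[9.1,-1.1,-3.8],0,235],[[7.8,-0.9,-6],0,235]]'; python3 -m jog '[[[6,-0.6,-7.9],0,235]]';python3 -m jog '[[[3.8,-0.2,-9.2],0,235]]'
```

```text
t: 13.3
tcp_pos: [464.7, -338.4, 128.9]
tool_rot: [-2.405, -2.017, 0.003]
wrist_force: [-8.2, 2.0, 0.1]
width: 0.147
grip_force: 35.0
t: 13.4
tcp_pos: [470.9, -339.0, 121.3]
tool_rot: [-2.405, -2.017, 0.002]
wrist_force: [-8.1, 3.0, 1.9]
width: 0.151
grip_force: 35.0
t: 13.5
tcp_pos: [475.0, -339.2, 112.5]
tool_rot: [-2.405, -2.018, 0.001]
wrist_force: [-8.0, 3.1, 3.6]
width: 0.152
grip_force: 35.0
```

```bash
python3 -m jog '[[[0.9,0.3,-9.8],0,235]]';python3 -m jog '[[[-1.4,0.7,-9.8],0,235]]'
```

```text
t: 13.6
tcp_pos: [476.8, -339.1, 103.3]
tool_rot: [-2.407, -2.019, -0.0]
wrist_force: [-6.0, 2.9, 5.4]
width: 0.15
grip_force: 35.0
t: 13.7
tcp_pos: [476.3, -338.6, 94.2]
tool_rot: [2.405, 2.018, 0.003]
wrist_force: [-4.6, 3.3, 7.1]
width: 0.149
grip_force: 35.0
```

```bash
cat > ft.py <<'E'
from h import *
s=sense();c=np.array([461.3,-206.5]);a=np.radians(-10);ex=np.array([np.cos(a),np.sin(a)]);ey=np.array([-np.sin(a),np.cos(a)])
p=s["tcp_pos"];X=(np.array(p[:2])-c)@ex;Z=p[2]-100;th=np.arctan2(X,Z);F=np.array(s["wrist_force"]);fx=F[:2]@ex
print("X %.1f Z %.1f Y %.1f r %.1f theta %.1f deg  Ft %.1f Fr %.1f"%(X,Z,(np.array(p[:2])-c)@ey,np.hypot(X,Z),np.degrees(th),-(fx*np.cos(th)-F[2]*np.sin(th)),fx*np.sin(th)+F[2]*np.cos(th)))
E
python3 ft.py
```

```text
X 37.7 Z -5.8 Y -127.5 r 38.2 theta 98.8 deg  Ft 6.3 Fr -6.1
```

```bash
python3 -m jog '[[[-3.7,1.1,-9.2],0,235]]';python3 ft.py; python3 -m jog '[[[-5.9,1.5,-7.9],0,235]]';python3 ft.py
```

```text
t: 13.8
tcp_pos: [473.8, -337.7, 85.6]
tool_rot: [2.403, 2.016, 0.006]
wrist_force: [-1.6, 2.9, 8.0]
width: 0.151
grip_force: 35.0
X 35.1 Z -14.4 Y -127.0 r 38.0 theta 112.3 deg  Ft 6.6 Fr -4.9
t: 13.9
tcp_pos: [469.4, -336.6, 78.2]
tool_rot: [2.401, 2.014, 0.009]
wrist_force: [2.4, 2.0, 6.6]
width: 0.15
grip_force: 35.0
X 30.6 Z -21.8 Y -126.7 r 37.6 theta 125.5 deg  Ft 6.6 Fr -2.2
```

```bash
python3 -m jog '[[[-7.7,1.9,-6],0,235]]';python3 ft.py; python3 -m jog '[[[-8.9,2.1,-3.8],0,235]]';python3 ft.py
```

```text
t: 14.0
tcp_pos: [463.3, -335.2, 72.1]
tool_rot: [2.398, 2.012, 0.012]
wrist_force: [8.0, 0.8, 0.8]
width: 0.15
grip_force: 35.0
X 24.3 Z -27.9 Y -126.4 r 37.0 theta 139.0 deg  Ft 6.4 Fr 4.5
t: 14.1
tcp_pos: [455.5, -333.6, 67.5]
tool_rot: [2.396, 2.01, 0.014]
wrist_force: [14.5, -2.4, -4.6]
width: 0.15
grip_force: 35.0
X 16.4 Z -32.5 Y -126.2 r 36.4 theta 153.3 deg  Ft 11.1 Fr 10.7
```

```bash
python3 -m jog '[[[0,0,0],0,235]]';python3 ft.py; python3 -m jog '[[[0,0,0],0,235],[[0,0,0],0,235]]';python3 ft.py
```

```text
t: 14.2
tcp_pos: [454.4, -333.4, 66.9]
tool_rot: [2.398, 2.011, 0.012]
wrist_force: [9.4, -1.3, -4.5]
width: 0.15
grip_force: 35.0
X 15.2 Z -33.1 Y -126.1 r 36.5 theta 155.3 deg  Ft 6.7 Fr 8.1
t: 14.4
tcp_pos: [454.4, -333.3, 66.8]
tool_rot: [2.398, 2.012, 0.011]
wrist_force: [8.3, -1.0, -4.6]
width: 0.153
grip_force: 35.0
X 15.2 Z -33.2 Y -126.1 r 36.5 theta 155.3 deg  Ft 5.7 Fr 7.7
```

```bash
python3 -m jog '[[[-1.5,0.3,-1],0,235],[[-1.5,0.3,-1],0,235]]';python3 ft.py; python3 -m jog '[[[-1.5,0.3,-1],0,235],[[-1.5,0.3,-0.8],0,235]]';python3 ft.py
```

```text
t: 14.6
tcp_pos: [453.5, -333.2, 66.2]
tool_rot: [2.395, 2.009, 0.016]
wrist_force: [11.5, -1.1, -0.5]
width: 0.148
grip_force: 35.0
X 14.3 Z -33.8 Y -126.2 r 36.7 theta 157.0 deg  Ft 10.5 Fr 4.9
t: 14.8
tcp_pos: [451.3, -332.8, 65.2]
tool_rot: [2.394, 2.008, 0.017]
wrist_force: [13.0, -0.3, 0.5]
width: 0.149
grip_force: 35.0
X 12.1 Z -34.8 Y -126.1 r 36.8 theta 160.9 deg  Ft 12.3 Fr 3.8
```

```bash
python3 -m jog '[[[0,0,0],0,235]]';python3 ft.py; python3 -m jog '[[[1,-0.2,0.2],0,235],[[0.8,-0.1,0.2],0,235]]';python3 ft.py
```

```text
t: 14.9
tcp_pos: [451.2, -332.8, 65.3]
tool_rot: [2.394, 2.008, 0.017]
wrist_force: [12.6, -0.4, -0.3]
width: 0.146
grip_force: 35.0
X 11.9 Z -34.7 Y -126.1 r 36.7 theta 161.0 deg  Ft 11.7 Fr 4.4
t: 15.1
tcp_pos: [451.4, -332.7, 65.2]
tool_rot: [2.396, 2.011, 0.013]
wrist_force: [8.0, 1.0, 0.4]
width: 0.149
grip_force: 35.0
X 12.2 Z -34.8 Y -126.0 r 36.9 theta 160.8 deg  Ft 7.4 Fr 2.1
```

```bash
python3 -m jog '[[[0,0,0],0,200],[[0,0,0],0,150],[[0,0,0],0,120],[[0,0,0],0,120],[[0,0,0],0,120]]'; python3 -m jog '[[[0,0,15],0,120],[[0,0,30],0,120],[[0,0,45],0,120],[[0,0,45],0,120],[[-10,-40,40],0,120],[[-10,-45,10],0,120],[[0,0,0],0,120],[[0,0,0],0,120],[[0,0,0],0,120]]'; python3 - <<'E'
from h import *
f,W=wrist("w5")
E
```

```text
t: 15.6
tcp_pos: [444.0, -331.3, 60.6]
tool_rot: [-2.407, -2.018, 0.0]
wrist_force: [-0.6, 0.3, -0.5]
width: 0.51
grip_force: 0.0
t: 16.5
tcp_pos: [425.4, -410.2, 240.2]
tool_rot: [-2.406, -2.018, -0.001]
wrist_force: [0.5, 0.6, 0.4]
width: 0.526
grip_force: 0.0
tcp [ 425.4 -410.2  240.2] tool y yaw -10.0 F [0.5 0.6 0.4]
```

View pics/w5.png

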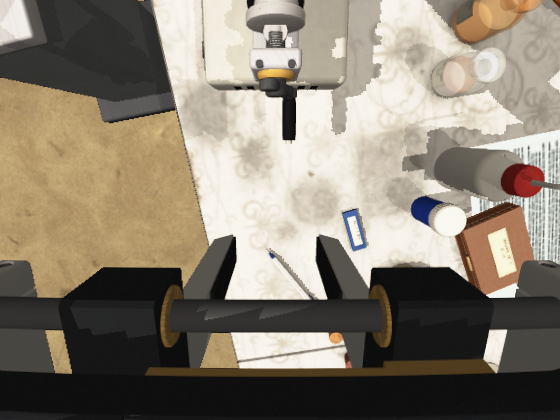

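The crank grip is now at (288,118), low and to the +x side, and the hand is clear. I'll measure the crank angle and jar position numerically.

```bash
python3 - <<'E'
from h import *
c=np.array([461.3,-206.5]);a=np.radians(-10);ex=np.array([np.cos(a),np.sin(a)]);ey=np.array([-np.sin(a),np.cos(a)])
W=np.load("pics/w5.npy");D=W[...,:2]-c;X=D@ex;Y=D@ey;z=W[...,2]
for r in range(100,140,6):
    k=(np.arange(560)>270)&(np.arange(560)<305)&(z[r]>60);print(r,X[r][k].min().round(1),X[r][k].max().round(1),Y[r][k].mean().round(1),np.percentile(z[r][k],[50,95]).round(1))
E
python3 -m jog '[[[5,45,20],0,120],[[5,45,10],0,120],[[5,45,0],0,120],[[0,0,0],0,120],[[0,0,0],0,120],[[0,0,0],0,120]]'
python3 - <<'E'
from h import *
f,W=wrist("w6")
c=np.array([461.3,-206.5]);a=np.radians(-10);ex=np.array([np.cos(a),np.sin(a)]);ey=np.array([-np.sin(a),np.cos(a)])
D=W[...,:2]-c;X=D@ex;Y=D@ey;z=W[...,2]
m=(abs(X)<4)&(Y>-70)&(Y<75)
for b in range(-66,75,3):
    k=m&(Y>=b)&(Y<b+3)&(z<160); 
    if k.sum():print((b+1,int(np.median(z[k]).round())),end=" ")
E
```

```text
100 7.3 20.9 -101.0 [88.1 90. ]
106 7.2 20.8 -107.0 [87.6 89.7]
112 7.3 20.9 -113.0 [88.3 90.3]
118 7.3 21.1 -119.0 [88.1 89.6]
124 7.3 21.2 -125.1 [88.5 90.7]
130 7.4 21.3 -131.2 [88.3 90.4]
136 7.4 20.2 -137.4 [88.6 89.2]
t: 17.15
tcp_pos: [440.3, -276.2, 270.0]
tool_rot: [-2.407, -2.018, 0.001]
wrist_force: [0.3, -0.6, -0.1]
width: 0.532
grip_force: 0.0
tcp [ 440.3 -276.2  270. ] tool y yaw -10.0 F [ 0.3 -0.6 -0.1]
(-65, 135) (-62, 128) (-59, 126) (-56, 126) (-53, 125) (-50, 126) (-47, 125) (-44, 126) (-41, 141) (-38, 144) (-35, 144) (-32, 144) (-29, 137) (-26, 137) (-23, 138) (-20, 138) (-17, 137) (-14, 138) (-11, 141) (-8, 141) (-5, 141) (-2, 141) (1, 141) (4, 141) (7, 140) (10, 140) (13, 141) (16, 141) (19, 141) (22, 141) (25, 141) (28, 141) (31, 138) (34, 137) (37, 138) (40, 137) (43, 138) (46, 138) (49, 144) (52, 144) (55, 144) (58, 143) (61, 126) (64, 126) (67, 127) (70, 134) (73, 136)
```

View pics/w6.png

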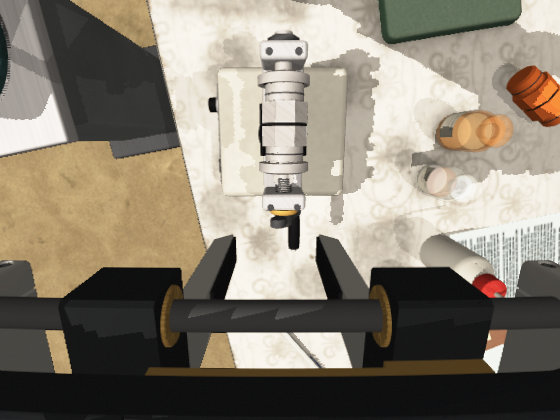

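```bash
python3 -c "
from plant import close_job
print(close_job())"
```

```text
the job is handed in; nothing more can be done
None
```

The jar is home in the back stop, its middle about 9 mm towards the stop, clamped at about 12 N turning against 6 N running free (estimated 110–130 N). The hand is clear, I touched nothing else on the bench, and I handed the job in at about 17 s; the hand-in returned no verdict.

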